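# Clear the lane and wedge the honing board level

### The arm

A 7-joint arm with a two-finger parallel gripper is mounted at the origin on a cart in front of the work surface, level with it; the furniture and walls round the work are solid. World frame = base frame: x ahead of the robot, y to its left, z up, the work surface at z = 0. Lengths are in m, angles in rad, forces in N, time in s.
With the tool pointing down it reaches from about 0.4 to 0.85 m from the base axis. Payload 10.4 kg.
Tool frame: the origin (TCP) lies on the centre line of the jaws, within the pads' length; the fingertips stand 22 mm ahead of it and the grasp point (between the pads) lies 3 mm ahead of it; z points along the fingers, y is the line along which they close (so a half turn about z gives the same grasp; the last joint's range is limited). The gripper opens to 87 mm and grips with 3 to 60 N. Pads are 19 mm wide; open, the fingers measure 117 mm over their backs; the gripper's body (75 mm by 190 mm) begins 51 mm behind the grasp point.
Start: joints at [1.235, 0.332, -0.065, 1.46, 0.022, 1.35, -0.088], TCP at [0.192, -0.595, 0.245] pointing down, gripper open.
Joint ranges: [-2.6, 2.6], [-0.5, 2.12], [-1.47, 1.34], [0.16, 2.42], [-1.27, 4.41], [0.06, 2.06], [-2.6, 2.6]. Speed limits (rad/s): [2.22, 2.22, 2.79, 2.79, 3.14, 3.14, 3.14].

### API

Orientations are given as a unit quaternion [x, y, z, w].
In Python, from bench import r, vision, probe_bus gives the robot as it stands (r), with the cameras (vision) and the readings (probe_bus).
- The arm moves only by the shell command python3 jog.py 'ROWS' [FORCE]. ROWS is a JSON list of rows, 1 to 12 of them, each of 5 numbers: dx, dy, dz in m, then a turn about the tool's z in rad, then the finger opening in m; each row is the pose to reach, as a shift and turn from the pose commanded when the command began, along the tool's axes at that moment; what a row does not reach only later rows make up. A row lasts 1/10 s, in which the tool goes at most 0.05 m and 0.15 rad, less where a joint would pass 70% of its speed; a pose out of reach is approached as far as the arm can. The fingers move at their own pace and stop on an object; FORCE is the grip in N (left out, the last holds). Time passes only in rows, so rows that do not move let the fingers close. It prints the time, the measured TCP pose, the force, the opening and the grip force at its end.
- probe_bus.read_state(): the state, without advancing time (a new reading comes with each control period).
- vision.camera(name): name is "side" or "top" or "wrist"; returns a dict with "img" (400x640x3 uint8, red, green, blue), "fx", "fy", "cx", "cy" (pixels), "k1" (the pictures are not rectified: a ray, as slopes to the right and down, at radius r is drawn at 1 + k1 r^2 times it, then the intrinsics apply), "pose" (4x4, takes a point from camera to world coordinates). Camera axes: x right, y down, z forward; pixel columns grow to the right and rows downward; lengths in m; the calibration is good to about 2 mm. A picture is of the moment at which its call begins. There is no depth.
- r.close_job(): hands the job in; it is judged then, once.
The state is a dict: "time": time; "joint_positions": joint angles; "joint_vel": joint speeds; "joint_torque": joint torques, N m; "ee_pos": TCP position; "eef_rot": TCP orientation; "ft_force": force on the tool from outside, world axes, zero at the start; "torque": the same for the moment, N m; "width": finger opening in m; "grip_force": force on a finger pad.
Only numpy, scipy, OpenCV 4.12 (cv2) and the standard library are available. Lean on these libraries where they do the work, as an engineer would, in place of code of your own. Each camera call takes 0.05 s, during which the arm holds its last target. There are 200 camera calls.

### The job

The board of the honing stand droops at its front edge. Clear the two things that stand in front of it, the carton of screws and the turned handle, into the plywood tray, the carton flat on its base and the handle standing upright; then push the wooden wedge, thin end first, straight in under the middle of the board's front edge until the board is level, and leave it there. Do not knock the handle over or disturb the other things on the bench.

Things in the scene. Friction and masses are not known exactly. Their poses are not given: they have to be found in the camera images.
- stand: the honing stand, fixed to the bench. Origin on the bench top under the middle of its board's front edge; x points back to the hinge (the wedge's way in), z up. The wooden board (168 deep x 200 wide x 18 mm) is hinged along its back, 170 mm behind the origin and 30 mm above the bench. Two 25 mm feet under its front corners leave 150 mm free between; the space under it is open to the hinge
- board_edge (a point): middle of the lower front edge of the board; 30 mm above the bench when the board is level, 13 mm as it droops at the start. A whetstone (190 x 68 x 29 mm) is fixed across the board from about 50 mm behind this edge; its top is 77 mm above the bench when level
- honing_board (a joint): tilt of the hinged board, rad: 0 = level, negative = front edge droops (about -0.1 at rest), positive = front edge too high. Nothing but its weight (about 5 N at the front edge) holds it down
- wedge: loose light wooden wedge, 170 mm long (x), 45 wide (y), 0.14 kg. Origin at the centre of its flat underside; thin end (8 mm) at x = +85 mm, thick end (37 mm) at x = -85 mm, top sloping evenly. The board is level when about 129 mm of it, from the thin end, is behind the board's front edge; it stays where it is left
- carton: closed cardboard carton of screws, 50 mm (x) by 85 mm (y) by 42 mm high, 0.35 kg, flat on the bench in front of the stand. Origin at the centre of its underside.
- handle: dark brown turned wooden tool handle standing on its foot in front of the stand, 46 mm across, 135 mm high, 0.18 kg (the only handle in front of the stand; taller ones stand at the back). Origin at the centre of its foot, z up.
- tray_in (a point): centre of the inner floor of the plywood tray (fixed to the bench), about 8 mm above the bench; the inside is 230 mm (x) by 140 mm (y), walls 8 mm thick, rims 36 mm above the bench. It stands left or right of the stand, the wedge on the other side.
- tape_measure: yellow and black pocket tape measure, 73 x 83 x 35 mm, beside the lane in front of the stand. Bystander; leave alone.
- tack_tin: flat round tin with brown lid, 75 mm across, 36 mm high, beside the lane in front of the stand, on the other side from the tape measure. Bystander; leave alone.
- pliers: combination pliers with red grips, 174 x 66 x 18 mm, lying near the front of the bench. Bystander; leave alone.
- flask: dark oil flask with spout, 66 mm across, 129 mm high, standing behind on the left. Bystander; leave alone.
- rule: folded wooden rule, 16 x 200 x 17 mm, lying near the front left of the bench. Bystander; leave alone.

How it is judged:
By the outcome, as a careful person would: the job done as asked, in the order asked, and still so for the second after the job is handed in, with the robot touching nothing.
It also fails if it takes over 72 s, if anything falls off the work surface, if the arm or the gripper's body presses on something with over 40 N, if the wrist force passes 120 N, or if a joint passes its speed limit or range.

## Working session

There is one attempt and no reset: what is moved stays moved. The work goes in short steps, Python scripts to look and compute and a shell command to move; the robot and the scene stay as the last step left them, time stands still between calls to the robot, and variables do not carry over. Pictures are saved under pics/ and viewed, at most 10 in all, crops included, and the job is handed in when it is done.

```bash
ls; mkdir -p pics; cat > h.py <<'E'
import numpy as np, cv2
from bench import r, vision, probe_bus
from scipy.spatial.transform import Rotation as R
def snap(name,fn=None):
    c=vision.camera(name)
    np.savez('/tmp/%s.npz'%name,**{k:np.array(v) for k,v in c.items()})
    if fn: cv2.imwrite('pics/'+fn,c['img'][:,:,::-1])
    return c
def load(name): 
    d=np.load('/tmp/%s.npz'%name); return {k:d[k] for k in d}
def pt(c,u,v,z):
    K=np.array([[c['fx'],0,c['cx']],[0,c['fy'],c['cy']],[0,0,1]],float)
    n=cv2.undistortPoints(np.array([[[u,v]]],float),K,np.array([float(c['k1']),0,0,0]))[0,0]
    P=np.array(c['pose']); d=P[:3,:3]@np.array([n[0],n[1],1]); o=P[:3,3]
    return (o+d*(z-o[2])/d[2]).round(4)
def totool(p):
    s=probe_bus.read_state(); return R.from_quat(s['eef_rot']).inv().apply(np.array(p)-s['ee_pos']).round(4)
E
python3 - <<'E'
from h import *
for n in ('top','side'):
    c=snap(n,n+'0.png'); print(n,np.array(c['pose']).round(3).tolist(),c['fx'],c['k1'])
s=probe_bus.read_state(); print(s['time'],s['ee_pos'],R.from_quat(s['eef_rot']).as_matrix().round(3).tolist(),s['width'])
E
```

```text
bench.py
jog.py
pics
top [[0.021, -0.995, 0.102, 0.412], [-1.0, -0.021, 0.002, -0.003], [0.0, -0.102, -0.995, 1.152], [0.0, 0.0, 0.0, 1.0]] 372.3989903693859 -0.021690967742877793
side [[-0.909, -0.225, 0.351, 0.111], [-0.417, 0.505, -0.756, 0.88], [-0.007, -0.833, -0.553, 0.733], [0.0, 0.0, 0.0, 1.0]] 364.3932700294172 0.0087359255060644
0.1 [ 0.19222433 -0.59440168  0.24385632] [[0.951, 0.308, -0.0], [0.308, -0.951, 0.001], [-0.0, -0.001, -1.0]] 0.08690862742638433
```

View pics/top0.png

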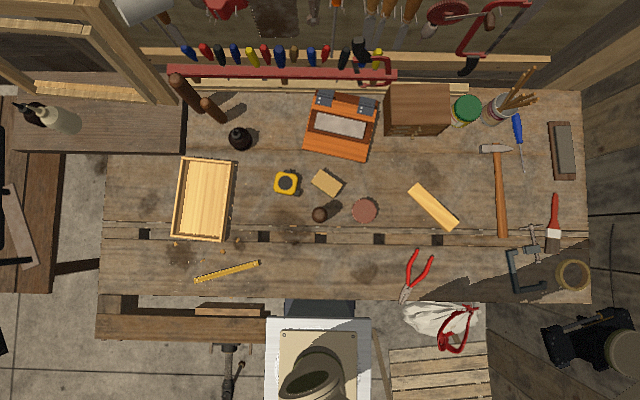

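View pics/side0.png

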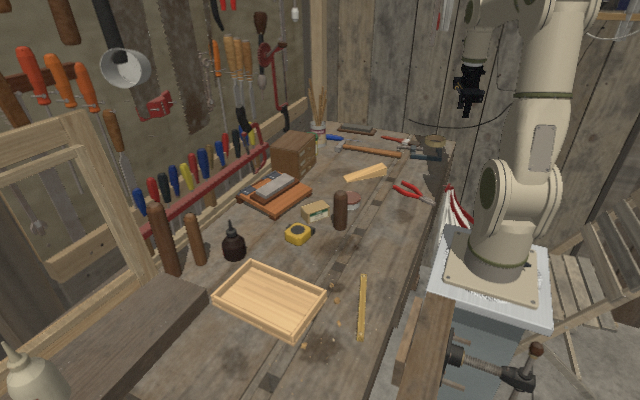

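The top view shows the tray at (205,199), tape (287,183), carton (327,183), handle foot near (320,215), tin (364,210), wedge (433,205) and stand (341,125). The side view agrees. I'll enlarge the working area next.

```bash
python3 - <<'E'
from h import *
c=load('top'); im=c['img'][80:260,260:470,::-1]
cv2.imwrite('pics/crop1.png',cv2.resize(im,None,fx=3.3,fy=3.3,interpolation=cv2.INTER_CUBIC))
c=load('side'); im=c['img'][150:260,200:400,::-1]
cv2.imwrite('pics/crop2.png',cv2.resize(im,None,fx=4,fy=4,interpolation=cv2.INTER_CUBIC))
E
```

```text
(no output)
```

View pics/crop1.png

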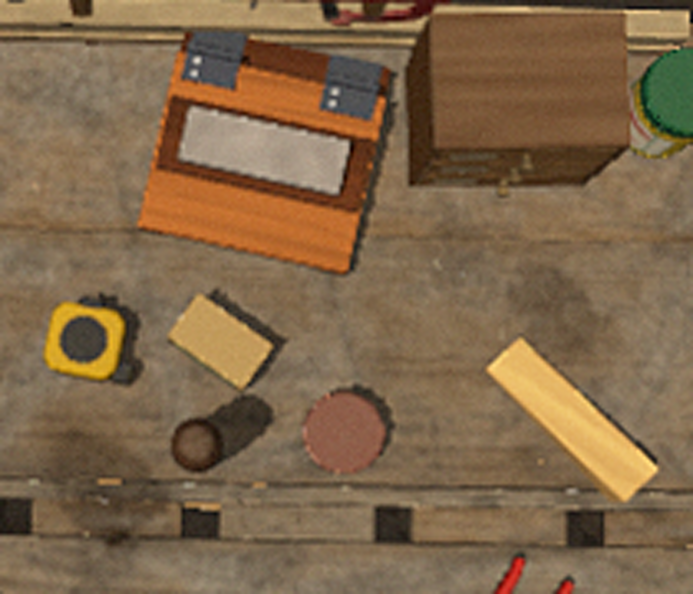

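View pics/crop2.png

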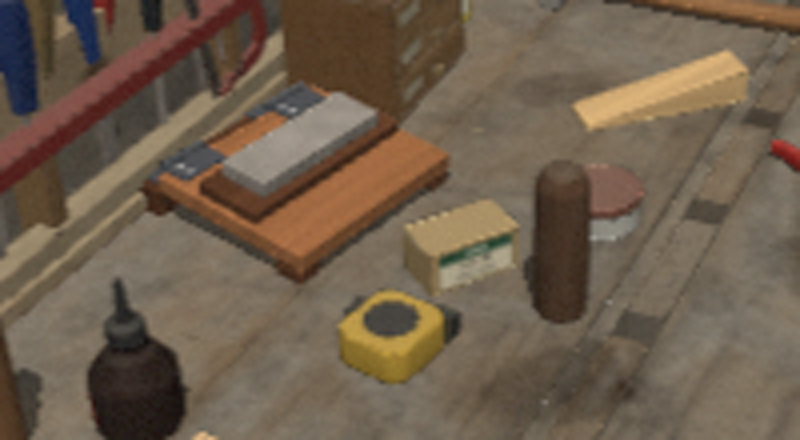

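The crops give the corners. Crop 1 (scale 3.3, offset 260,80) has the carton top at (203,293)/(168,333)/(245,389)/(275,348), the handle top at (197,445), the wedge thin end at (487,368)-(520,338) and thick end at (627,502)-(659,466), and the board front at (140,227)-(350,272). The side crop confirms the wedge's thick end is nearest the robot.

```bash
python3 - <<'E'
from h import *
c=load('top')
def q(n,z,pts,full=False):
    P=[pt(c,*( (x,y) if full else (260+(x+.5)/3.3-.5,80+(y+.5)/3.3-.5)),z) for x,y in pts]
    print(n,[p[:2].tolist() for p in P],'mean',np.mean(P,0)[:2].round(4)); return np.array(P)
def yaw(d): return round(float(np.arctan2(d[1],d[0])),3)
a=q('carton',.042,[(203,293),(168,333),(245,389),(275,348)]); print(yaw(a[0]-a[1]),yaw(a[3]-a[2]),np.linalg.norm(a-np.roll(a,1,0),axis=1))
b=q('board',.031,[(140,227),(350,272)]); d=b[0]-b[1]; print(yaw([d[1],-d[0]]),np.linalg.norm(d))
q('handle',.13,[(197,445)]); q('tin',.036,[(345,431)]); q('tape',.035,[(84,341)])
w=q('thin',.008,[(487,368),(520,338)]); x=q('thick',.037,[(627,502),(659,466)]); e=w.mean(0)-x.mean(0); print(yaw(e),np.linalg.norm(e[:2]))
t=q('tray',.036,[(180,157),(237,160),(229,241),(172,237)],1); print(yaw(t[0]-t[3]),np.linalg.norm(t-np.roll(t,1,0),axis=1))
# colour masks for refinement
hsv=cv2.cvtColor(c['img'],cv2.COLOR_RGB2HSV); H,S,V=[hsv[...,i].astype(int) for i in range(3)]
for n,(x0,y0,x1,y1),z in (('carton',(305,165,350,202),.042),('wedge',(400,178,465,235),.02),('tray',(165,150,242,246),.036),('board',(295,90,382,165),.035)):
    for sm in (70,90,110):
        m=np.zeros(S.shape,np.uint8); m[y0:y1,x0:x1]=((S>sm)&(V>110)&(H<25))[y0:y1,x0:x1]*255
        k,_=cv2.findContours(m,0,1); k=max(k,key=cv2.contourArea); rc=cv2.minAreaRect(k); 
        bp=np.array([pt(c,u,v,z)[:2] for u,v in cv2.boxPoints(rc)]); l=bp-np.roll(bp,1,0)
        print(n,sm,bp.mean(0).round(4),[yaw(v) for v in l[:2]],np.linalg.norm(l,axis=1)[:2].round(4),cv2.contourArea(k))
E
```

```text
carton [[0.6001, 0.0008], [0.5625, 0.032], [0.5127, -0.0391], [0.5508, -0.0658]] mean [ 0.5565 -0.018 ]
-0.693 -0.611 [0.08286163 0.04885898 0.08680582 0.04652419]
board [[0.6628, 0.0607], [0.6245, -0.1348]] mean [ 0.6437 -0.037 ]
-0.193 0.19921631459295697
handle [[0.4571, 0.0029]] mean [0.4571 0.0029]
tin [[0.4768, -0.1309]] mean [ 0.4768 -0.1309]
tape [[0.5544, 0.109]] mean [0.5544 0.109 ]
thin [[0.5403, -0.2668], [0.5694, -0.298]] mean [ 0.5549 -0.2824]
thick [[0.4177, -0.387], [0.4508, -0.4166]] mean [ 0.4342 -0.4018]
0.78 0.16970774879185693
tray [[0.6276, 0.4326], [0.6218, 0.2576], [0.3767, 0.2708], [0.3847, 0.4422]] mean [0.5027 0.3508]
-0.04 [0.24308963 0.17509609 0.24545519 0.1715866 ]
carton 70 [ 0.5564 -0.0176] [0.026, -1.55] [0.1091 0.1329] 1529.0
carton 90 [ 0.5452 -0.007 ] [0.97, -0.593] [0.0861 0.0795] 529.0
carton 110 [ 0.5564 -0.0152] [0.969, -0.594] [0.0853 0.0518] 446.0
wedge 70 [ 0.4957 -0.3399] [-0.001, -1.549] [0.1711 0.1976] 3241.5
wedge 90 [ 0.4987 -0.3399] [-0.001, -1.549] [0.1651 0.1976] 2202.5
wedge 110 [ 0.4931 -0.3403] [0.794, -0.775] [0.1788 0.0552] 930.0
tray 70 [0.5069 0.3558] [1.594, 0.063] [0.2275 0.2886] 5626.5
tray 90 [0.4966 0.359 ] [1.488, -0.044] [0.2091 0.259 ] 4176.0
tray 110 [0.5025 0.3632] [1.463, -0.072] [0.1557 0.2503] 4065.5
board 70 [ 0.7277 -0.0406] [0.029, -1.549] [0.2237 0.2518] 3097.5
board 90 [ 0.7078 -0.0372] [1.371, -0.186] [0.2182 0.2181] 2197.5
board 110 [ 0.7268 -0.0498] [1.361, -0.196] [0.2022 0.1753] 1787.0
```

```bash
python3 - <<'E'
from h import *
c=load('side'); print('handle foot',pt(c,200+560/4,150+318/4,0), 'foot axis rows')
a=cv2.resize(load('top')['img'][145:250,160:250,::-1],None,fx=4.4,fy=5.2,interpolation=cv2.INTER_CUBIC)
b=cv2.resize(c['img'][252:347,205:335,::-1],None,fx=3,fy=3,interpolation=cv2.INTER_CUBIC)
o=np.zeros((546,790,3),np.uint8); o[:a.shape[0],:a.shape[1]]=a; o[:b.shape[0],400:400+b.shape[1]]=b
cv2.imwrite('pics/tray.png',o); print(totool([.457,.003,.2]))
E
```

```text
handle foot [0.4514 0.0193 0.    ] foot axis rows
[ 0.4358 -0.4869  0.0444]
```

View pics/tray.png

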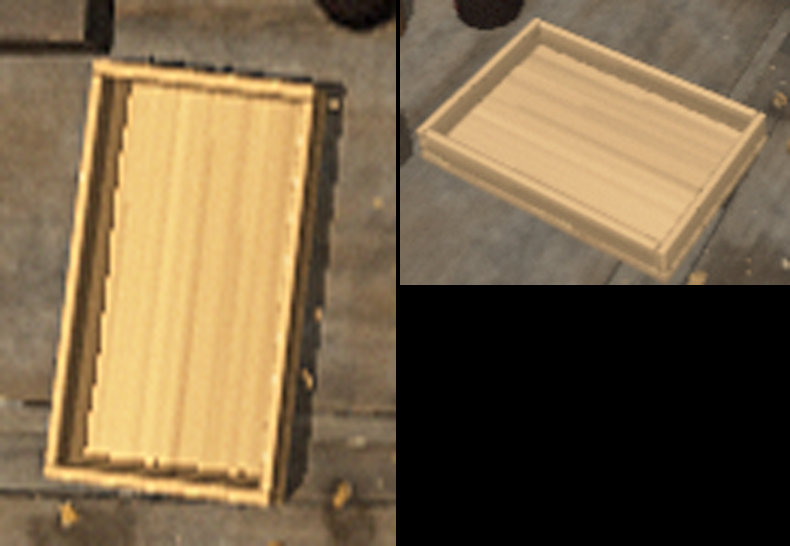

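The tray's outer rim corners sit at crop (95,60), (322,86), (270,503) and (45,474), and its floor is empty.

```bash
python3 - <<'E'
from h import *
c=load('top')
t=np.array([pt(c,160+(x+.5)/4.4-.5,145+(y+.5)/5.2-.5,.036) for x,y in [(95,60),(322,86),(270,503),(45,474)]])[:,:2]
m=t.mean(0);d=(t[0]+t[1]-t[2]-t[3]);yw=np.arctan2(d[1],d[0]);print(t,m,yw,np.linalg.norm(t-np.roll(t,1,0),axis=1))
e=np.array([np.cos(yw),np.sin(yw)])
print('handle',m-.075*e,'carton',m+.055*e)
print(totool([.457,.001,.2]))
E
python3 jog.py '[[0.05,-0.05,0,-0.1,0.087],[0.08,-0.09,0,-0.2,0.087],[0.11,-0.13,0,-0.35,0.087],[0.15,-0.17,0.02,-0.45,0.087],[0.19,-0.21,0.03,-0.55,0.087],[0.23,-0.25,0.035,-0.65,0.087],[0.26,-0.29,0.035,-0.65,0.087],[0.29,-0.33,0.035,-0.65,0.087],[0.33,-0.37,0.035,-0.65,0.087],[0.36,-0.41,0.035,-0.65,0.087],[0.4,-0.45,0.035,-0.65,0.087],[0.436,-0.486,0.035,-0.65,0.087]]' 30
```

```text
[[0.6304 0.4291]
 [0.618  0.2703]
 [0.3752 0.2947]
 [0.3882 0.449 ]] [0.50295  0.360775] -0.09108745209949484 [0.24301615 0.1592834  0.24402295 0.15484667]
handle [0.42826092 0.36759712] carton [0.55772199 0.35577211]
[ 0.4352 -0.485   0.0444]
time: 1.3
ee_pos: [0.4332, -0.0472, 0.2097]
eef_rot: [0.886, 0.463, -0.0, 0.0]
ft_force: [1.2, -1.8, 0.1]
width: 0.0869
grip_force: 0.0
```

```bash
python3 jog.py '[[0,0,0,0,0.087],[0,0,0,0,0.087]]'; python3 -c "
from h import *
print(totool([.457,.001,.103]))"
```

```text
time: 1.5
ee_pos: [0.433, -0.0483, 0.2094]
eef_rot: [0.886, 0.464, -0.0, -0.0]
ft_force: [1.3, -0.6, -0.0]
width: 0.0869
grip_force: 0.0
[ 0.0542 -0.0083  0.1064]
```

```bash
python3 jog.py '[[0.03,-0.005,0,0,0.087],[0.054,-0.008,0.01,0,0.087],[0.054,-0.008,0.01,0,0.087],[0.054,-0.008,0.05,0,0.087],[0.054,-0.008,0.08,0,0.087],[0.054,-0.008,0.1064,0,0.087],[0.054,-0.008,0.1064,0,0.087]]'; python3 jog.py '[[0,0,0,0,0.04],[0,0,0,0,0.04],[0,0,0,0,0.04],[0,0,0,0,0.04],[0,0,0,0,0.04],[0,0,0,0,0.04],[0,0,0,0,0.04],[0,0,0,0,0.04]]' 25;  python3 -c "
from h import *
print(totool([.428,.3676,.22]))"
```

```text
time: 2.2
ee_pos: [0.4546, -0.0022, 0.1003]
eef_rot: [0.887, 0.462, -0.003, -0.002]
ft_force: [-0.3, -0.1, -0.1]
width: 0.0872
grip_force: 0.0
time: 3.0
ee_pos: [0.4572, -0.0001, 0.1033]
eef_rot: [0.886, 0.463, -0.0, -0.0]
ft_force: [-1.9, 0.4, 2.2]
width: 0.0423
grip_force: 24.9
[ 0.2851 -0.234  -0.1167]
```

```bash
python3 jog.py '[[0,0,-0.03,0,0.04],[0,0,-0.07,0,0.04],[0.01,-0.01,-0.1,0,0.04],[0.03,-0.025,-0.1,0,0.04],[0.06,-0.05,-0.1,0,0.04],[0.09,-0.075,-0.1,0,0.04],[0.12,-0.1,-0.1,0,0.04],[0.15,-0.125,-0.1,0,0.04],[0.18,-0.15,-0.1,0,0.04],[0.21,-0.175,-0.1,0,0.04],[0.25,-0.205,-0.1,0,0.04],[0.285,-0.234,-0.1,0,0.04]]'; python3 jog.py '[[0,0,0,0,0.04],[0,0,0,0,0.04],[0,0,0,0,0.04]]'; python3 - <<'E'
from h import *
print(totool([.428,.3676,.113]),probe_bus.read_state()['width'])
snap('side','carry.png')
a=load('side')['img'][80:360,120:480,::-1]; cv2.imwrite('pics/carry.png',cv2.resize(a,None,fx=2,fy=2))
E
```

```text
time: 4.2
ee_pos: [0.4281, 0.3688, 0.2027]
eef_rot: [0.887, 0.462, -0.0, 0.0]
ft_force: [0.8, 0.4, -1.9]
width: 0.0427
grip_force: 24.8
time: 4.5
ee_pos: [0.4284, 0.3663, 0.2027]
eef_rot: [0.887, 0.463, -0.0, 0.0]
ft_force: [-0.4, -0.2, -1.5]
width: 0.0423
grip_force: 24.8
[ 0.0009 -0.0012  0.0897] 0.04226162318106172
```

View pics/carry.png

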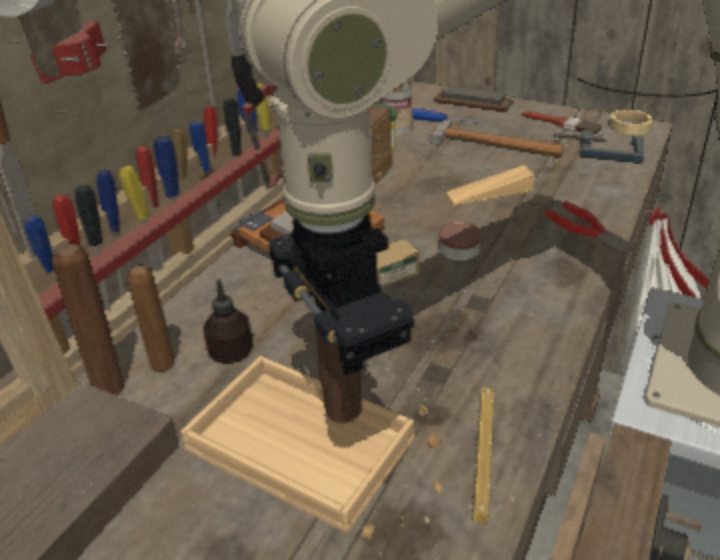

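The handle is held upright above the tray's near end (foot at about (342,412) in the crop). I'll lower it now, slowly at the end.

```bash
python3 jog.py '[[0,0,0.04,0,0.04],[0,0,0.07,0,0.04],[0,0,0.083,0,0.04],[0,0,0.087,0,0.04],[0,0,0.089,0,0.04],[0,0,0.0905,0,0.04],[0,0,0.0905,0,0.04],[0,0,0.0905,0,0.04]]'
```

```text
time: 5.35
ee_pos: [0.4284, 0.3676, 0.1135]
eef_rot: [0.886, 0.463, 0.001, -0.0]
ft_force: [-0.3, -0.3, -2.0]
width: 0.0425
grip_force: 24.8
```

```bash
python3 jog.py '[[0,0,0.001,0,0.04],[0,0,0.001,0,0.04]]'
```

```text
time: 5.55
ee_pos: [0.4281, 0.3674, 0.1118]
eef_rot: [0.886, 0.463, 0.0, 0.0]
ft_force: [-0.3, 0.2, -1.9]
width: 0.0426
grip_force: 24.8
```

```bash
python3 jog.py '[[0,0,0.0007,0,0.04],[0,0,0.0007,0,0.04]]' | grep -E 'ee_pos|ft'
```

```text
ee_pos: [0.4282, 0.3676, 0.1113]
ft_force: [-0.9, -0.3, 1.5]
```

```bash
python3 jog.py '[[0,0,0.0007,0,0.04],[0,0,0.0007,0,0.04]]' | grep -E 'ee_pos|ft'
```

```text
ee_pos: [0.4284, 0.3679, 0.1112]
ft_force: [-0.4, -1.5, 7.7]
```

```bash
python3 jog.py '[[0,0,0.0005,0,0.04],[0,0,0.0005,0,0.04]]' | grep -E 'ee_pos|ft'
```

```text
ee_pos: [0.4285, 0.3681, 0.1112]
ft_force: [-1.9, -1.6, 11.5]
```

Seated. Next I release it, retreat and compute the move to the carton.

```bash
python3 jog.py '[[0,0,-0.001,0,0.042],[0,0,-0.001,0,0.05],[0,0,-0.001,0,0.065],[0,0,-0.001,0,0.087],[0,0,-0.001,0,0.087],[0,0,-0.001,0,0.087],[0,0,-0.03,0,0.087],[0,0,-0.07,0,0.087],[0,0,-0.1,0,0.087],[0,0,-0.1,0,0.087]]'; python3 -c "
from h import *
print(totool([.5555,-.016,.033]))"
```

```text
time: 7.15
ee_pos: [0.4291, 0.369, 0.2139]
eef_rot: [0.886, 0.463, 0.003, -0.0]
ft_force: [-0.1, -0.2, 0.4]
width: 0.0866
grip_force: 0.0
[-0.2449  0.3233  0.1801]
```

```bash
python3 jog.py '[[-0.02,0.03,0,0,0.087],[-0.045,0.06,0,0,0.087],[-0.07,0.095,0,0,0.087],[-0.095,0.13,0,0,0.087],[-0.12,0.16,0,0,0.087],[-0.145,0.19,0.01,0,0.087],[-0.17,0.225,0.03,0,0.087],[-0.195,0.26,0.05,0,0.087],[-0.22,0.295,0.07,0,0.087],[-0.245,0.323,0.08,0,0.087],[-0.245,0.323,0.09,0,0.087],[-0.245,0.323,0.09,0,0.087]]'; python3 - <<'E'
from h import *
print(totool([.5555,-.016,.033]))
c=snap('top'); w=snap('wrist')
o=np.zeros((400,800,3),np.uint8); o[:,:560]=cv2.resize(w['img'][...,::-1],(560,350+50)); o[:240,560:]=cv2.resize(c['img'][145:245,155:255,::-1],(240,240))
cv2.imwrite('pics/w1.png',o)
E
```

```text
time: 8.35
ee_pos: [0.5521, -0.019, 0.1179]
eef_rot: [0.887, 0.462, -0.001, -0.001]
ft_force: [0.3, 0.2, -0.1]
width: 0.0866
grip_force: 0.0
[0.0045 0.0013 0.0849]
```

View pics/w1.png

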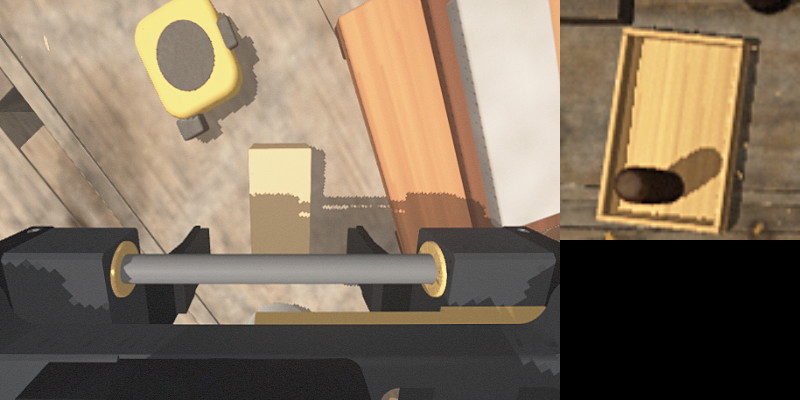

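The wrist view shows the carton (248–310 px) centred and square between the fingers. In the top inset the handle stands in the tray: its lean away from the camera matches an upright 135 mm object. Going down to grasp the carton.

```bash
python3 jog.py '[[0.004,0.001,0.03,0,0.087],[0.004,0.001,0.06,0,0.087],[0.004,0.001,0.085,0,0.087],[0.004,0.001,0.085,0,0.087],[0.004,0.001,0.085,0,0.045],[0.004,0.001,0.085,0,0.045],[0.004,0.001,0.085,0,0.045],[0.004,0.001,0.085,0,0.045],[0.004,0.001,0.085,0,0.045],[0.004,0.001,0.085,0,0.045],[0.004,0.001,0.085,0,0.045],[0.004,0.001,0.085,0,0.045]]' 30; python3 -c "
from h import *
print(totool([.5577,.3558,.2]))"
```

```text
time: 9.65
ee_pos: [0.5564, -0.0155, 0.0351]
eef_rot: [0.886, 0.463, -0.0, 0.0]
ft_force: [-2.0, 1.0, 5.8]
width: 0.0494
grip_force: 30.0
[ 0.3055 -0.211  -0.1649]
```

```bash
python3 jog.py '[[0,0,-0.03,0,0.045],[0,0,-0.07,0,0.045],[0,0,-0.11,0,0.045],[0.03,-0.02,-0.13,-0.14,0.045],[0.065,-0.045,-0.13,-0.28,0.045],[0.1,-0.07,-0.13,-0.42,0.045],[0.135,-0.095,-0.13,-0.56,0.045],[0.17,-0.12,-0.13,-0.7,0.045],[0.205,-0.145,-0.13,-0.84,0.045],[0.24,-0.17,-0.13,-0.98,0.045],[0.275,-0.19,-0.13,-1.12,0.045],[0.3055,-0.211,-0.13,-1.26,0.045]]'; python3 jog.py '[[0,0,0,-0.14,0.045],[0,0,0,-0.28,0.045],[0,0,0,-0.42,0.045],[0,0,0,-0.56,0.045],[0,0,0,-0.7,0.045],[0,0,0,-0.83,0.045],[0,0,0,-0.83,0.045],[0,0,0,-0.83,0.045]]'
python3 -c "
from h import *
s=probe_bus.read_state();print(R.from_quat(s['eef_rot']).as_matrix()[:2,0],totool([.5577,.3558,.046]))"
```

```text
time: 10.85
ee_pos: [0.5575, 0.3572, 0.164]
eef_rot: [0.441, 0.898, -0.0, -0.0]
ft_force: [0.7, -0.2, -2.2]
width: 0.0495
grip_force: 30.0
time: 11.65
ee_pos: [0.5575, 0.3555, 0.1642]
eef_rot: [0.046, 0.999, -0.0, -0.0]
ft_force: [-0.0, 1.3, -2.6]
width: 0.05
grip_force: 30.0
[-0.99569444  0.09269282] [-0.0002  0.0003  0.1182]
```

```bash
python3 jog.py '[[0,0,0.04,0,0.045],[0,0,0.08,0,0.045],[0,0,0.105,0,0.045],[0,0,0.115,0,0.045],[0,0,0.119,0,0.045],[0,0,0.12,0,0.045],[0,0,0.12,0,0.045]]'| grep -E 'ee_pos|ft'; python3 jog.py '[[0,0,0.001,0,0.045],[0,0,0.001,0,0.045]]'| grep -E 'ee_pos|ft'
```

```text
ee_pos: [0.5582, 0.3563, 0.0463]
ft_force: [-0.3, -0.4, -2.2]
ee_pos: [0.5579, 0.3559, 0.0445]
ft_force: [-0.2, 0.3, -2.2]
```

```bash
python3 jog.py '[[0,0,0.001,0,0.045],[0,0,0.001,0,0.045]]'| grep -E 'ee_pos|ft'
```

```text
ee_pos: [0.5579, 0.3559, 0.0433]
ft_force: [-0.1, 0.4, 0.2]
```

```bash
python3 jog.py '[[0,0,0.0007,0,0.045],[0,0,0.0007,0,0.06],[0,0,0.0007,0,0.07],[0,0,0.0007,0,0.07],[0,0,0.0007,0,0.07],[0,0,-0.04,0,0.07],[0,0,-0.08,0,0.07],[0,0,-0.12,0,0.07],[0,0,-0.15,0,0.087]]'; python3 - <<'E'
from h import *
g=np.array([np.cos(.785),np.sin(.785)]); m=np.array([.4945,-.342])
p=m-.062*g; print(p,totool([*p,.15]))
E
```

```text
time: 13.65
ee_pos: [0.5577, 0.3562, 0.1955]
eef_rot: [0.044, 0.999, 0.001, 0.001]
ft_force: [0.2, 0.6, 0.1]
width: 0.0733
grip_force: 0.0
[ 0.45064193 -0.38582316] [ 0.041  -0.7486  0.0444]
```

```bash
python3 jog.py '[[0,-0.04,0,0.14,0.087],[0,-0.08,0,0.28,0.087],[0,-0.12,0,0.42,0.087],[0,-0.16,0,0.56,0.087],[0,-0.2,0,0.7,0.087],[0,-0.24,0,0.84,0.087],[0.01,-0.28,0,0.98,0.087],[0.02,-0.32,0,1.12,0.087],[0.02,-0.36,0,1.26,0.087],[0.02,-0.4,0,1.4,0.087],[0.02,-0.44,0,1.54,0.087],[0.02,-0.48,0,1.68,0.087]]'|grep ee;  python3 -c "
from h import *
s=probe_bus.read_state();print(R.from_quat(s['eef_rot']).as_matrix()[:2,0],totool([.4506,-.3858,.15]))"
```

```text
ee_pos: [0.4947, -0.1222, 0.1931]
eef_rot: [0.775, 0.632, -0.0, 0.0]
[0.20230858 0.97932152] [-0.267   0.0101  0.0433]
```

```bash
python3 jog.py '[[-0.035,0,0,0.13,0.087],[-0.07,0,0,0.26,0.087],[-0.105,0,0,0.4,0.087],[-0.14,0.005,0.01,0.5,0.087],[-0.175,0.01,0.02,0.58,0.087],[-0.21,0.01,0.03,0.58,0.087],[-0.245,0.01,0.04,0.58,0.087],[-0.267,0.01,0.043,0.58,0.087],[-0.267,0.01,0.043,0.58,0.087],[-0.267,0.01,0.043,0.58,0.087]]'|grep ee;  python3 - <<'E'
from h import *
s=probe_bus.read_state();m=R.from_quat(s['eef_rot']).as_matrix()[:2,0];print(np.arctan2(m[1],m[0]),totool([.4506,-.3858,.033]))
w=snap('wrist'); t=snap('side'); c=snap('top')
o=np.zeros((600,800,3),np.uint8); o[:350,:560]=cv2.resize(w['img'][...,::-1],(560,350)); o[360:600,560:]=cv2.resize(c['img'][145:245,155:255,::-1],(240,240))
o[360:600,:540]=cv2.resize(t['img'][180:350,205:400,::-1],(540,240)); cv2.imwrite('pics/w2.png',o)
E
```

```text
ee_pos: [0.453, -0.3836, 0.1501]
eef_rot: [0.922, 0.386, 0.0, -0.0]
0.7931224161559483 [-3.400e-03 -1.000e-04  1.171e-01]
```

View pics/w2.png

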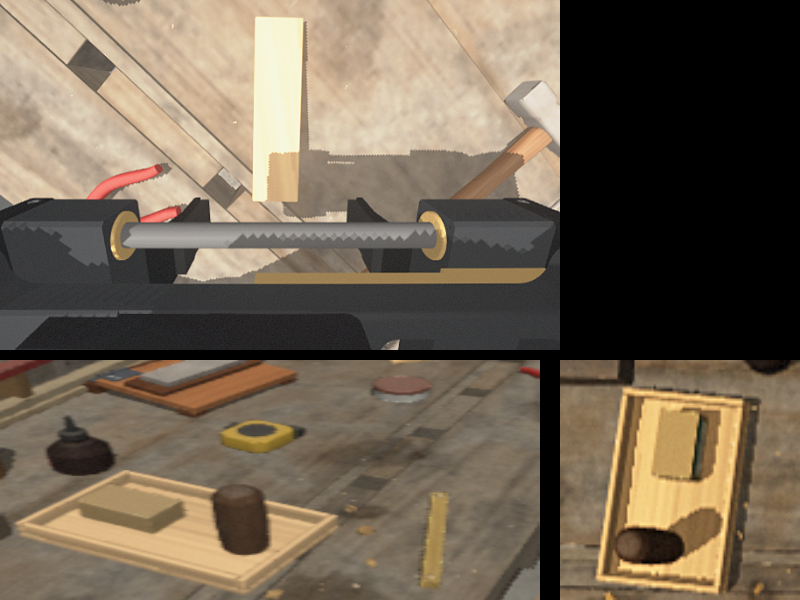

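Carton and handle both stand well in the tray. The wedge in the wrist view has its thin end at (255,17)-(303,18) and thick end at (253,200)-(297,202), so I'll check its pose from those.

```bash
python3 - <<'E'
from h import *
c=load('wrist')
q=lambda x,y,z: pt(c,x/.875,y/.875,z)
a=(q(255,17,.008)+q(303,18,.008))/2; b=(q(253,200,.037)+q(297,202,.037))/2; d=a-b
print(a,b,np.arctan2(d[1],d[0]),np.linalg.norm(d[:2]))
g=b[:2]+.023*d[:2]/np.linalg.norm(d[:2]); print(g,totool([*g,.033]))
E
```

```text
[ 0.5531  -0.28115  0.008  ] [ 0.4316  -0.39905  0.037  ] 0.7703617027385872 0.16930050206659158
[ 0.44810615 -0.38303292] [-0.0039 -0.0037  0.1175]
```

```bash
python3 jog.py '[[-0.004,-0.0025,0.04,0.01,0.087],[-0.004,-0.0025,0.08,0.01,0.087],[-0.004,-0.0025,0.105,0.01,0.087],[-0.004,-0.0025,0.1175,0.01,0.087],[-0.004,-0.0025,0.1175,0.01,0.087],[-0.004,-0.0025,0.1175,0.01,0.04],[-0.004,-0.0025,0.1175,0.01,0.04],[-0.004,-0.0025,0.1175,0.01,0.04],[-0.004,-0.0025,0.1175,0.01,0.04],[-0.004,-0.0025,0.1175,0.01,0.04],[-0.004,-0.0025,0.1175,0.01,0.04],[-0.004,-0.0025,0.1175,0.01,0.04]]' 40; python3 jog.py '[[0,0,-0.03,0,0.04],[0,0,-0.06,0,0.04],[0,0,-0.06,0,0.04],[0,0,-0.06,0,0.04]]'
python3 - <<'E'
from h import *
s=probe_bus.read_state();m=R.from_quat(s['eef_rot']).as_matrix()[:2,0];print(np.arctan2(m[1],m[0]))
o=np.array([.6447,-.0372]);u=np.array([np.cos(.19),-np.sin(.19)])
p=o-u*(.025+.147);print(p,totool([*p,.1]))
E
```

```text
time: 17.2
ee_pos: [0.4478, -0.3855, 0.0325]
eef_rot: [0.924, 0.381, -0.0, 0.0]
ft_force: [-0.1, 0.4, 1.1]
width: 0.0448
grip_force: 39.9
time: 17.6
ee_pos: [0.4478, -0.3857, 0.0925]
eef_rot: [0.924, 0.381, -0.0, 0.0]
ft_force: [0.1, -0.6, -2.2]
width: 0.0446
grip_force: 39.9
0.7827322058690678
[ 0.47579527 -0.00471627] [ 0.2885 -0.2504 -0.0078]
```

```bash
python3 jog.py '[[0.02,-0.02,-0.01,0.08,0.04],[0.045,-0.04,-0.01,0.16,0.04],[0.075,-0.065,-0.01,0.25,0.04],[0.105,-0.09,-0.01,0.34,0.04],[0.135,-0.115,-0.01,0.43,0.04],[0.165,-0.14,-0.01,0.53,0.04],[0.195,-0.165,-0.01,0.63,0.04],[0.225,-0.19,-0.01,0.74,0.04],[0.25,-0.215,-0.01,0.85,0.04],[0.27,-0.235,-0.01,0.93,0.04],[0.2885,-0.2504,-0.01,0.975,0.04],[0.2885,-0.2504,-0.01,0.975,0.04]]'; python3 jog.py '[[0,0,0,0,0.04],[0,0,0,0,0.04],[0,0,0,0,0.04]]'
python3 - <<'E'
from h import *
s=probe_bus.read_state();m=R.from_quat(s['eef_rot']).as_matrix()[:2,0];print(np.arctan2(m[1],m[0]),totool([.4758,-.0047,.0325]))
c=snap('wrist','w3.png')
E
```

```text
time: 18.8
ee_pos: [0.475, -0.0009, 0.1014]
eef_rot: [0.996, -0.094, -0.001, -0.001]
ft_force: [-0.4, 0.4, -0.6]
width: 0.0446
grip_force: 39.9
time: 19.1
ee_pos: [0.4755, -0.0056, 0.1019]
eef_rot: [0.995, -0.097, -0.0, 0.0]
ft_force: [0.7, -0.3, -0.7]
width: 0.0446
grip_force: 39.9
-0.19362255642711906 [ 0.0002 -0.0009  0.0694]
```

View pics/w3.png

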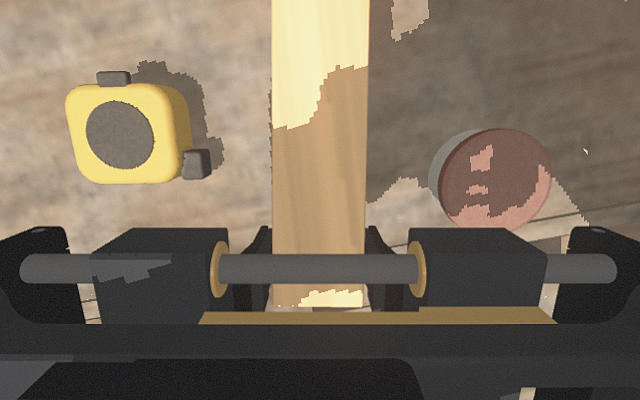

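The wedge is held square (272–368 px wide) with the tape and tin clear on either side. Lowering to the bench.

```bash
python3 jog.py '[[0,-0.001,0.04,0,0.04],[0,-0.001,0.06,0,0.04],[0,-0.001,0.067,0,0.04],[0,-0.001,0.069,0,0.04],[0,-0.001,0.069,0,0.04],[0,-0.001,0.069,0,0.04]]';python3 - <<'E'
from h import *
t=snap('side'); c=snap('top')
o=np.zeros((600,800,3),np.uint8); o[:330]=cv2.resize(t['img'][150:249,220:460,::-1],(800,330),interpolation=2); o[340:,:400]=cv2.resize(c['img'][85:215,260:460,::-1],(400,260),interpolation=2)
cv2.imwrite('pics/s4.png',o)
E
```

```text
time: 19.75
ee_pos: [0.4768, -0.0036, 0.0344]
eef_rot: [0.995, -0.096, 0.001, 0.0]
ft_force: [0.1, -0.6, -0.9]
width: 0.0447
grip_force: 39.9
```

View pics/s4.png

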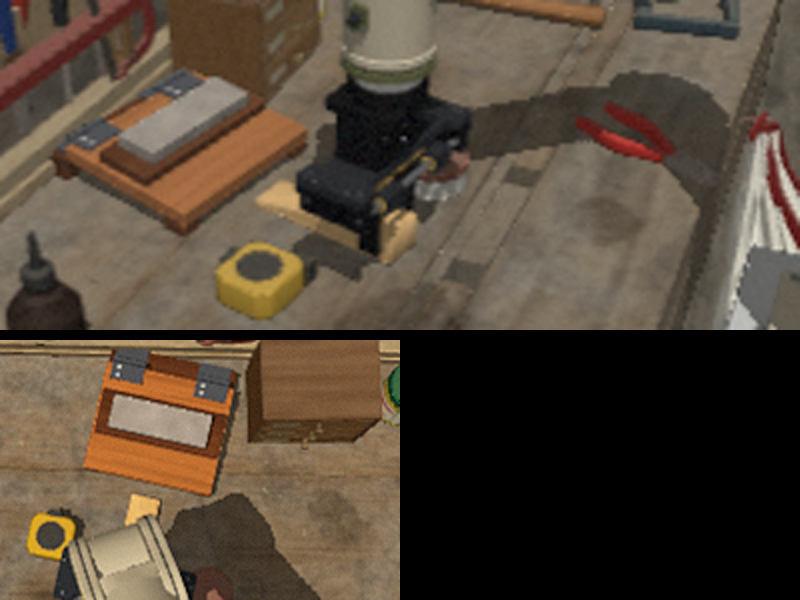

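The wedge is on the lane just in front of the board. Its thin end is at (132,494)-(160,500) and the board front at (84,467)-(213,494) in the lower crop. I'll check the gap and lateral offset numerically.

```bash
python3 - <<'E'
from h import *
c=load('top')
q=lambda x,y,z: pt(c,260+x/2-.25,85+(y-340)/2-.25,z)
a=(q(132,494,.008)+q(160,500,.008))/2
b1,b2=q(84,467,.031),q(213,494,.031); m=(b1+b2)/2; d=b1-b2; d/=np.linalg.norm(d)
u=np.array([d[1],-d[0]]); print(a,m,np.arctan2(u[1],u[0]),'gap',(m-a)[:2]@u,'lat',(a-m)[:2]@d[:2])
s=probe_bus.read_state(); e=s['ee_pos']; print('tcp lat', (e-m)[:2]@d[:2], 'along',(e-m)[:2]@u)
E
python3 jog.py '[[0,0,0.001,0,0.04],[0,0,0.001,0,0.04]]'|grep -E 'ee|ft'
```

```text
[ 0.62295 -0.0348   0.008  ] [ 0.6444  -0.03735  0.031  ] -0.1885462333336233 gap 0.021547807106872655 lat -0.0015155886265761356
tcp lat 0.0016465813068736966 along -0.17112883287708266
ee_pos: [0.4761, -0.0036, 0.0325]
eef_rot: [0.995, -0.096, 0.0, 0.0]
ft_force: [0.1, 0.1, -2.0]
```

```bash
python3 jog.py '[[0,0,0.0007,0,0.04],[0,0,0.0007,0,0.04]]'|grep -E 'ee|ft'
```

```text
ee_pos: [0.4761, -0.0036, 0.0324]
eef_rot: [0.995, -0.096, 0.0, 0.0]
ft_force: [-5.8, -1.0, 12.1]
```

```bash
python3 jog.py '[[0.02,0,-0.0007,0,0.04],[0.035,0,-0.0007,0,0.04],[0.05,0,-0.0007,0,0.04],[0.065,0,-0.0007,0,0.04],[0.08,0,-0.0007,0,0.04],[0.08,0,-0.0007,0,0.04]]'; python3 jog.py '[[0.012,0,0,0,0.04],[0.024,0,0,0,0.04],[0.036,0,0,0,0.04],[0.048,0,0,0,0.04],[0.06,0,0,0,0.04],[0.06,0,0,0,0.04],[0.06,0,0,0,0.04]]'; python3 - <<'E'
from h import *
m=np.array([.6444,-.0374]);u=np.array([np.cos(.1905),-np.sin(.1905)]);e=probe_bus.read_state()['ee_pos'][:2]-m
print(e@u, e@np.array([-u[1],u[0]]))
E
```

```text
time: 20.85
ee_pos: [0.554, -0.0181, 0.0324]
eef_rot: [0.995, -0.096, -0.001, 0.0]
ft_force: [-6.2, 0.7, 6.7]
width: 0.0448
grip_force: 40.0
time: 21.55
ee_pos: [0.613, -0.0295, 0.0324]
eef_rot: [0.995, -0.096, -0.001, -0.0]
ft_force: [-2.2, 2.3, 4.0]
width: 0.0444
grip_force: 40.0
-0.032292534096167724 0.0018175925305248433
```

```bash
cat > tilt.py <<'E'
from h import *
from scipy.optimize import least_squares
O=np.array([.6454,-.0374,0]);X=np.array([np.cos(.1905),-np.sin(.1905),0]);Z=np.array([0,0,1.]);Y=np.cross(Z,X)
Hh=O+.17*X+.03*Z
Ry=lambda a:R.from_rotvec(Y*a).as_matrix()   # +a about Y lowers +x side; hinge is at +x so front rises
def tilt(name):
    c=snap(name); g0=cv2.cvtColor(cv2.imread('pics/%s0.png'%name),cv2.COLOR_BGR2GRAY); g1=cv2.cvtColor(c['img'],cv2.COLOR_RGB2GRAY)
    K=np.array([[c['fx'],0,c['cx']],[0,c['fy'],c['cy']],[0,0,1]],float);D=np.array([float(c['k1']),0,0,0]);P=np.linalg.inv(np.array(c['pose']))
    pr=lambda p:cv2.projectPoints(p,P[:3,:3],P[:3,3],K,D)[0][:,0]
    n=Ry(-.1)@Z
    def pts(h,poly):
        q=[]
        for a,b in poly: q.append(Hh+Ry(-.1)@(np.array([-.17+a,0,0])@np.eye(3)*0+X*(a-.17)+Y*b+Z*h))
        return np.array(q)
    # grids: board front strip top, stone top
    A=np.vstack([pts(.018,[(.002,b) for b in(.099,.06,-.06,-.098)]+[(.02,.099),(.02,-.098),(.05,.095),(.05,-.095)]),pts(.047,[(.055,.09),(.12,.09),(.055,-.09),(.12,-.09)])])
    p0=pr(A).astype(np.float32).reshape(-1,1,2)
    p1,st,err=cv2.calcOpticalFlowPyrLK(g0,g1,p0,None,winSize=(13,13),maxLevel=2)
    p2,s2,_=cv2.calcOpticalFlowPyrLK(g1,g0,p1,None,winSize=(13,13),maxLevel=2)
    ok=(np.linalg.norm(p2-p0,axis=2)[:,0]<.4)&(err[:,0]<25)
    f=lambda a:(pr(Hh+(A-Hh)@(Ry(a[0]+.1)@Ry(0)).T)-p1[:,0])[ok].ravel()
    s=least_squares(f,[-.05],loss='soft_l1',f_scale=.4)
    print(name,'tilt',s.x.round(4),'n',ok.sum(),np.abs(s.fun).reshape(-1,2).max(1).round(1),'err',err[:,0].round(0))
if __name__=='__main__': tilt('side');tilt('top')
E
python3 tilt.py
```

```text
side tilt [-0.0551] n 1 [0.2] err [13. 14. 34. 31.  8. 50.  4. 13.  4.  7. 19. 20.]
top tilt [-0.0435] n 2 [0.2 0.3] err [55. 13. 24. 30.  8. 24. 12. 22. 21.  6. 20. 13.]
```

```bash
python3 jog.py '[[0.005,0,0,0,0.04],[0.0105,0,0,0,0.04],[0.0105,0,0,0,0.04],[0.0105,0,0,0,0.04]]'; python3 jog.py '[[0,0,0,0,0.05],[0,0,0,0,0.06],[0,0,0,0,0.065],[0,0,0,0,0.065],[0,0,0,0,0.065],[0,0,-0.04,0,0.065],[0,0,-0.08,0,0.065],[-0.04,0,-0.12,0,0.065],[-0.08,0,-0.15,0,0.065],[-0.12,0,-0.18,0,0.065],[-0.12,-0.05,-0.18,0,0.065],[-0.12,-0.1,-0.18,0,0.065]]'|grep -E 'ee|ft|time'
sed -i 's/<.4)&(err\[:,0\]<25)/<1)\&(err[:,0]<25)/' tilt.py; python3 tilt.py
```

```text
time: 22.05
ee_pos: [0.6223, -0.0315, 0.0324]
eef_rot: [0.995, -0.096, -0.001, 0.0]
ft_force: [-10.2, 3.4, 9.4]
width: 0.0449
grip_force: 40.0
time: 23.25
ee_pos: [0.5253, 0.0871, 0.2149]
eef_rot: [0.995, -0.099, 0.003, 0.002]
ft_force: [0.6, -0.7, -0.3]
side tilt [-0.0244] n 6 [ 0.8  0.4  0.4  0.   0.5 47.6] err [ 7.  9. 20. 34.  5.  9.  4. 25.  4.  7. 15. 29.]
top tilt [-0.0359] n 4 [0.4 0.2 0.1 0.2] err [30. 18.  6. 25.  5. 22.  4. 37.  5.  6. 33.  8.]
```

```bash
python3 jog.py '[[0,0.04,0,0,0.065],[0,0.08,0,0,0.065],[0,0.12,0,0,0.065],[0,0.16,0,0,0.065],[0,0.2,0,0,0.065],[0,0.24,0,0,0.065],[0,0.28,0,0,0.065],[-0.01,0.32,0,0,0.065],[-0.02,0.36,0,0,0.065],[-0.02,0.41,0,0,0.065],[-0.02,0.41,0,0,0.065]]'|grep -E 'ee|ft|time'
python3 tilt.py; python3 - <<'E'
from h import *
c=load('top'); hsv=cv2.cvtColor(c['img'],cv2.COLOR_RGB2HSV)[150:195,300:360]
m=((hsv[...,0]>14)&(hsv[...,0]<28)&(hsv[...,1]>95)&(hsv[...,2]>170)).astype(np.uint8)
print('\n'.join(''.join('.#'[v] for v in row) for row in m))
E
```

```text
time: 24.45
ee_pos: [0.4238, -0.3171, 0.2118]
eef_rot: [0.995, -0.101, -0.0, 0.001]
ft_force: [-0.5, 0.4, -0.0]
side tilt [-0.0245] n 8 [0.8 1.6 1.6 0.4 0.4 0.  0.5 0.7] err [ 7. 14.  9.  5.  5.  7.  3.  8.  4.  7.  7.  4.]
top tilt [-0.0261] n 9 [0.5 0.4 0.6 0.3 0.5 0.4 0.1 0.4 0.4] err [8. 4. 4. 8. 4. 9. 4. 8. 4. 6. 9. 8.]
............................................................
............................................................
............................................................
............................................................
...........................##...............................
..........................########..........................
..........................#############.....................
..........................###############...................
..........................###############...................
.........................################...................
..........................###############...................
.........................###############....................
.........................###############.
[... 1271 characters left out ...]
.............................
............................................................
............................................................
............................................................
............................................................
............................................................
............................................................
............................................................
............................................................
............................................................
............................................................
............................................................
```

```bash
cat > prof.py <<'E'
from tilt import *
c=load('side'); K=np.array([[c['fx'],0,c['cx']],[0,c['fy'],c['cy']],[0,0,1]],float);D=np.array([float(c['k1']),0,0,0]);P=np.linalg.inv(np.array(c['pose']))
a=cv2.imread('pics/side0.png').astype(np.float32); b=c['img'][:,:,::-1].astype(np.float32)
hs=np.arange(0,.066,.003)
for T in (np.linspace(.03,.07,9),np.linspace(.08,.097,5),np.linspace(-.07,-.035,8)):
    print('lat',T[0],T[-1])
    for im in (a,b):
        pr=[]
        for h in hs:
            q=np.array([O+Y*t+Z*h for t in T]); uv=cv2.projectPoints(q,P[:3,:3],P[:3,3],K,D)[0].astype(np.float32)
            s=cv2.remap(im,uv[...,0],uv[...,1],cv2.INTER_LINEAR)[:,0]; pr.append((s[:,2]-s[:,0]).mean())
        print(np.array(pr).round(0).astype(int).tolist())
E
python3 prof.py; echo; python3 - <<'E'
from h import *
# thick end by wedge mask edge in top view
c=load('top')
for u,v in ((325,168.5),(337.5,170.5)): print(pt(c,u,v,.037))
E
```

```text
lat 0.03 0.07
[29, 26, 20, 20, 31, 47, 58, 61, 64, 73, 86, 94, 97, 98, 97, 95, 95, 95, 97, 99, 99, 97]
[32, 32, 33, 31, 28, 28, 30, 32, 36, 44, 56, 65, 67, 67, 69, 79, 90, 96, 97, 97, 95, 94]
lat 0.08 0.097
[29, 30, 30, 32, 37, 47, 58, 61, 63, 72, 87, 96, 98, 98, 97, 96, 96, 98, 98, 98, 98, 97]
[31, 33, 35, 36, 39, 38, 30, 22, 20, 26, 43, 61, 67, 66, 67, 78, 91, 97, 98, 97, 97, 96]
lat -0.07 -0.035
[27, 23, 22, 28, 40, 53, 58, 60, 66, 79, 89, 93, 94, 93, 91, 91, 93, 93, 89, 85, 79, 73]
[70, 64, 57, 49, 41, 34, 28, 26, 31, 44, 58, 64, 64, 64, 71, 84, 91, 94, 93, 92, 92, 91]

[ 0.601  -0.0108  0.037 ]
[ 0.5956 -0.0488  0.037 ]
```

Side-view edge profiles give a front-edge rise of about 16.5 mm out of 17. The wedge geometry (about 125 mm in) agrees, so I'll regrasp and push about 4 mm more.

```bash
python3 jog.py '[[0.02,-0.04,0,0,0.065],[0.02,-0.08,0,0,0.065],[0.02,-0.12,0,0,0.065],[0.02,-0.16,0,0,0.065],[0.04,-0.2,0,0,0.065],[0.06,-0.24,0,0,0.065],[0.08,-0.28,0,0,0.065],[0.11,-0.31,0.02,0,0.065],[0.14,-0.31,0.05,0,0.065],[0.14,-0.31,0.08,0,0.065],[0.14,-0.31,0.09,0,0.065],[0.14,-0.31,0.09,0,0.065]]'|grep -E 'ee|ft|time'; python3 - <<'E'
from h import *
s=probe_bus.read_state();m=R.from_quat(s['eef_rot']).as_matrix()[:2,0];print(np.arctan2(m[1],m[0]),totool([.6223,-.0315,.0335]))
E
```

```text
time: 25.75
ee_pos: [0.6225, -0.0314, 0.1214]
eef_rot: [0.995, -0.095, -0.001, -0.0]
ft_force: [0.3, 0.3, 0.7]
-0.1904078754900565 [0.0001 0.0002 0.0879]
```

```bash
python3 jog.py '[[0,0,0.03,0,0.065],[0,0,0.06,0,0.065],[0,0,0.08,0,0.065],[0,0,0.0875,0,0.065],[0,0,0.0875,0,0.065],[0,0,0.0875,0,0.04],[0,0,0.0875,0,0.04],[0,0,0.0875,0,0.04],[0,0,0.0875,0,0.04],[0,0,0.0875,0,0.04]]' 40; python3 jog.py '[[0.002,0,0,0,0.04],[0.004,0,0,0,0.04],[0.005,0,0,0,0.04],[0.005,0,0,0,0.04],[0.005,0,0,0,0.04]]'
```

```text
time: 26.75
ee_pos: [0.6242, -0.0321, 0.0358]
eef_rot: [0.995, -0.096, 0.001, -0.0]
ft_force: [-1.7, 0.8, 7.0]
width: 0.0446
grip_force: 40.0
time: 27.25
ee_pos: [0.6258, -0.0322, 0.0358]
eef_rot: [0.995, -0.095, -0.003, 0.0]
ft_force: [-21.0, 1.0, 23.5]
width: 0.0452
grip_force: 40.0
```

```bash
python3 jog.py '[[0,0,-0.001,0,0.04],[0,0,-0.002,0,0.04],[0,0,-0.002,0,0.04],[0,0,-0.002,0,0.04]]'|grep -E 'ee|ft|width'
```

```text
ee_pos: [0.6269, -0.0328, 0.0359]
eef_rot: [0.995, -0.095, -0.002, -0.0]
ft_force: [-4.7, 2.5, -1.3]
width: 0.0447
```

```bash
python3 jog.py '[[0.0015,0,0,0,0.04],[0.0015,0,0,0,0.04],[0.0015,0,0,0,0.04]]'|grep -E 'ee|ft'; python3 jog.py '[[0,0,0,0,0.05],[0,0,0,0,0.06],[0,0,0,0,0.065],[0,0,0,0,0.065],[0,0,0,0,0.065],[0,0,-0.03,0,0.065],[0,0,-0.07,0,0.065],[-0.02,0,-0.11,0,0.065],[-0.06,0,-0.15,0,0.065],[-0.1,0,-0.18,0,0.065],[-0.1,0.03,-0.18,0,0.065]]'|grep -E 'ee|ft'; python3 jog.py '[[0,0.04,0,0,0.065],[0,0.08,0,0,0.065],[0,0.12,0,0,0.065],[0,0.16,0,0,0.065],[0,0.2,0,0,0.065],[0,0.24,0,0,0.065],[-0.02,0.28,0,0,0.065],[-0.04,0.31,0,0,0.065],[-0.04,0.31,0,0,0.065],[-0.04,0.31,0,0,0.065]]'|grep -E 'time|ee|ft'
python3 tilt.py; python3 prof.py; python3 - <<'E'
from h import *
c=load('top'); hsv=cv2.cvtColor(c['img'],cv2.COLOR_RGB2HSV)[150:175,315:350]
m=((hsv[...,0]>14)&(hsv[...,0]<28)&(hsv[...,1]>95)&(hsv[...,2]>170)).astype(np.uint8)
print('\n'.join(''.join('.#'[v] for v in row) for row in m))
a=cv2.imread('pics/top0.png'); d=cv2.absdiff(a,c['img'][:,:,::-1].copy()).max(2)
for n,(x,y) in dict(tape=(287,183),tin=(364,210),pliers=(417,275),rule=(227,271),flask=(240,139)).items(): print(n,d[y-14:y+14,x-14:x+14].mean().round(1))
E
```

```text
ee_pos: [0.6284, -0.0333, 0.0359]
eef_rot: [0.995, -0.096, -0.002, -0.0]
ft_force: [-5.0, 1.6, -2.0]
ee_pos: [0.5253, -0.0387, 0.2209]
eef_rot: [0.996, -0.092, 0.003, 0.0]
ft_force: [1.3, 0.9, -0.1]
time: 30.05
ee_pos: [0.4273, -0.3413, 0.217]
eef_rot: [0.995, -0.097, 0.0, 0.0]
ft_force: [0.2, -0.2, 0.6]
side tilt [-0.0207] n 8 [0.8 1.6 1.4 0.3 0.5 0.1 0.6 0.6] err [ 8. 13.  9.  5.  5.  7.  4.  8.  4.  7.  8.  4.]
top tilt [-0.0229] n 9 [0.5 0.4 0.6 0.3 0.6 0.4 0.2 0.4 0.5] err [8. 4. 4. 9. 5. 9. 4. 8. 4. 6. 8. 8.]
lat 0.03 0.07
[29, 26, 20, 20, 31, 47, 58, 61, 64, 73, 86, 94, 97, 98, 97, 95, 95, 95, 97, 99, 99, 97]
[31, 32, 33, 31, 28, 28, 30, 32, 34, 40, 53, 65, 68, 67, 68, 75, 87, 94, 97, 97, 95, 94]
lat 0.08 0.097
[29, 30, 30, 32, 37, 47, 58, 61, 63, 72, 87, 96, 98, 98, 97, 96, 96, 98, 98, 98, 98, 97]
[31, 31, 33, 35, 40, 38, 30, 22, 19, 23, 39, 58, 65, 66, 67, 76, 89, 96, 97, 97, 97, 96]
lat -0.07 -0.035
[27, 23, 22, 28, 40, 53, 58, 60, 66, 79, 89, 93, 94, 93, 91, 91, 93, 93, 89, 85, 79, 73]
[71, 64, 60, 54, 48, 39, 30, 27, 30, 40, 54, 64, 65, 65, 70, 80, 89, 93, 94, 92, 91, 91]
[... 247 characters left out ...]
.....
...........###############.........
...........###############.........
...........###############.........
..........################.........
...........###############.........
..........###############..........
..........###############..........
.........################..........
.........################..........
..........##############...........
..............##########...........
................########...........
.....................###...........
...................................
...................................
...................................
...................................
...................................
tape 5.1
tin 5.0
pliers 8.7
rule 5.0
flask 5.7
```

```bash
python3 - <<'E'
from h import *
a=cv2.imread('pics/top0.png')[:,:,::-1]; b=load('top')['img']
for im in (a,b):
    k=im[240:305,395:440].astype(int); m=(k[...,0]>2.2*k[...,1])&(k[...,0]>60); y,x=np.nonzero(m); print(len(x),x.mean().round(2),y.mean().round(2),x.min(),x.max(),y.min(),y.max())
r.close_job()
E
```

```text
326 21.43 29.65 11 38 9 46
328 21.53 29.55 11 38 9 46
the job is handed in; nothing more can be done
```

I handed the job in at about 30 s of the 72 s: the handle is upright and the carton flat in the tray, the wedge is about 126–130 mm under the middle of the board, and I saw no bystander move; most estimates put the board level within about 0.005 rad, but a cruder optical-flow check read about -0.02 rad, so the level is my best estimate.

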